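# Shift the lapping machine's H-gate lever to third speed

## Robot

A 7-joint arm with a two-finger parallel gripper is mounted at the origin on a cart in front of the work surface, level with it; the furniture and walls round the work are solid. World frame = base frame: x ahead of the robot, y to its left, z up, the work surface at z = 0. Lengths are in mm, angles in rad, forces in N, time in s.
With the tool pointing down it reaches from about 400 to 875 mm from the base axis. Payload 4.4 kg.
Tool frame: the origin (TCP) lies midway between the tips of the shut fingers; the grasp point (between the pads) lies ctrl.grip_depth behind it (ctrl.grip_depth is the distance from the TCP to the grasp point, in mm); z points along the fingers, y is the line along which they close (so a half turn about z gives the same grasp; the last joint's range is limited). The gripper opens to 85 mm and grips with 20 to 120 N. Pads are 22 mm wide; open, the fingers measure 114 mm over their backs; the gripper's body (76 mm by 85 mm) begins 54 mm behind the grasp point. The pads swing forward as they close: fully open they stand 13 mm farther back than shut.
Start: joints at [-1.203, 0.628, 0.038, 1.517, -0.027, 0.996, -0.02], TCP at [273.188, 589.819, 231.313] pointing down, gripper open.
Joint ranges: [-3.06, 3.06], [-0.37, 2.12], [-1.25, 1.32], [0.18, 2.47], [-1.1, 4.24], [0.23, 1.98], [-2.94, 2.94]. Speed limits (rad/s): [2.57, 2.57, 3.14, 3.14, 3.14, 3.14, 3.14].

## Interface

Orientations are given as [roll, pitch, yaw] about the fixed x, y, z axes, in that order (R = Rz(yaw) Ry(pitch) Rx(roll)).
In Python, from cell import ctrl gives the robot as it stands.
- The arm moves only by the tool carry_out, never from a script. Its argument "deltas" is one flat list of numbers, 7 for each row, row after row: the turn, a rotation vector about the tool's x, y, z in degrees, then the shift along the tool's x, y, z in m, then the closure, from -1 (fully open) to 1 (shut). In form: [wx, wy, wz, dx, dy, dz, claw, wx, wy, wz, dx, dy, dz, claw, ...]. A call has 1 to 12 rows; each row shifts and turns the commanded pose from where the row before left it, along the tool's axes as they then stand; what a row does not reach is not made up. A row lasts 1/8 s, in which the tool goes at most 62.5 mm and 10.7 degrees, less where a joint would pass 70% of its speed; a pose out of reach is approached as far as the arm can. A call with a gripper value outside its range is refused whole. The fingers move at their own pace and stop on an object; the grip force is fixed at half the most. Time passes only in rows, so rows that do not move let the fingers close. It gives the time, the measured TCP pose, the force, the opening and the grip force at its end, in the units of the state.
- ctrl.read_state(): the state, without advancing time (a new reading comes with each control period).
- ctrl.get_image(name): name is "scene" or "top"; returns the picture (384x512x3 uint8, red, green, blue); there is no depth.
- ctrl.calibration(name): a dict with "mtx" (3x3 intrinsics, pixels), "distortion" ([k1, k2, p1, p2, k3] as OpenCV has them; the pictures are not rectified), "R" (3x3) and "t" (3): a world point X has camera coordinates R X + t. Camera axes: x right, y down, z forward; pixel columns grow to the right and rows downward; lengths in mm; the calibration is good to about 2 mm. A picture is of the moment at which its call begins. calibration takes no time and is no camera call.
- ctrl.finish_job(): hands the job in; it is judged then, once.
The state is a dict: "clock": time; "qpos": joint angles; "qd": joint speeds; "tau": joint torques, N m; "eef_pos": TCP position; "tool_rot": TCP orientation; "force": force on the tool from outside, world axes, zero at the start; "torque": the same for the moment, N m; "width": finger opening in mm; "gripper_force": force on a finger pad.
Only numpy, scipy, OpenCV 4.12 (cv2) and the standard library are available. Lean on these libraries where they do the work, as an engineer would, in place of code of your own. Each camera call takes 0.05 s, during which the arm holds its last target. There are 200 camera calls.

## Task

The gear lever of the bench lapping machine stands in first speed, the near left slot of its H-gate. Push it with the fingertips, without gripping it, through the neutral channel into third speed, the slot beside the marker plate with three pips, until it is fully home; do not let it drop into second or fourth speed on the way, and do not force it. Then take the hand away, leaving the carrier on its spindle and the small things round the machine where they are.

Things in the scene. Friction and masses are not known exactly. Their poses are not given: they have to be found in the camera images.
- lapper: bench lapping machine, fixed, 170 mm deep (x), 300 mm wide (y), turned up to 0.35 rad; origin at the centre of its underside on the bench, x axis to its far side, y to its left, front towards the robot. Right part: grey gearbox with a steel gate plate 108 x 108 mm on top, upper face 100 mm above the bench. Left part: lower spindle deck with the sample carrier
- gate_centre (a point): centre of the H-shaped cut-out, in the gate plate's upper face, at (0, -83, 100) mm in the machine's frame. A neutral channel runs through it along the machine's y; four slots leave its ends, 40 mm apart in y, towards the near (-x) and far (+x) side, each ending 31.5 mm from this point. All 15 mm wide, inner corners rounded 4 mm; the lever's shaft is 10 mm thick
- slot_near_left (a point): middle of the near left slot (first speed, where the lever starts; beside it is a fixed marker plate with one pip), 22 mm from the gate centre towards the robot and 20 mm to the left, in the plate's upper face
- slot_near_right (a point): middle of the near right slot, 22 mm near and 20 mm right of the gate centre
- slot_far_left (a point): middle of the far left slot, 22 mm beyond and 20 mm left of the gate centre (second speed, fixed marker plate with two pips)
- slot_far_right (a point): middle of the far right slot, 22 mm beyond and 20 mm right of the gate centre
- marker_plate_3: white marker plate 30 x 12 x 1.5 mm with a row of THREE dark pips 6 mm across, fixed on the gate plate 19 mm outboard of (left or right beside) the slot it names; it marks third speed, the goal. It sits at the far right or the near right slot, differently each time. Origin at the centre of its underside
- marker_plate_4: the same kind of plate, 39 x 12 mm, with four pips (fourth speed), beside the other right-hand slot
- knob (a point): centre of the black ball knob, 34 mm in diameter, on the lever's top. Lever upright in neutral: 83 mm above the gate plate, straight over the gate centre. Fully home in a slot: about 51 mm near or far and 41 mm left or right of the gate centre in the machine's frame, 68 mm above the plate. Nothing else stands higher than 10 mm above the gate plate near it
- lever: the gear lever, steel shaft and ball knob; origin at its pivot 72 mm below the gate centre, z axis along the shaft; the knob's centre is 155 mm along it
- selector_shift (a joint): tilt of the lever along the slots, rad: 0 neutral, positive away from the robot (machine +x), -0.35 and +0.35 at the slot ends. A sprung ball holds it in neutral (within about 0.04) and in the slots (beyond about 0.27): about 3.5 N at the knob push it past the catch, and it then runs on by itself by up to about 0.1 rad
- selector_cross (a joint): tilt of the lever across, along the neutral channel, rad: positive to the machine's left, about +0.27 in the left slots and -0.27 in the right slots; stays where it is left, about 1.5 N at the knob moves it; the channel's ends stop it (about 0.30) in line with the slots
- carrier: white five-pocket sample carrier, disc 160 mm in diameter, loose on the spindle, its centre 155 mm left of the gate centre, its top 108 mm above the bench
- felt_marker: felt marker, 134 mm, loose on the bench in front of the machine
- beaker: plastic beaker, 49 mm wide and 88 mm high, loose, left of the machine
- collar: metal collar, ring of 58 mm, 14 mm high, loose, right of the machine
- hex_key: small L-shaped hex key, loose on the bench in front of the gearbox
- tape_roll: roll of masking tape, 100 mm, loose on the bench, behind on the left

How it is judged:
By the outcome, as a careful person would: the job done as asked, in the order asked, and still so for the second after the job is handed in, with the robot touching nothing.
It also fails if it takes over 46 s, if anything falls off the work surface, if the arm or the gripper's body presses on something with over 40 N, if the wrist force passes 120 N, or if a joint passes its speed limit or range.

## Working session

There is one attempt and no reset: what is moved stays moved. The work goes in short steps, Python scripts to look and compute and a tool call to move; the robot and the scene stay as the last step left them, time stands still between calls to the robot, and variables do not carry over. Pictures are saved under pics/ and viewed, at most 10 in all, crops included, and the job is handed in when it is done.

Besides the shell and the picture viewer there is one more tool, called by a JSON object that holds its "op" and its "data". carry_out: Moves the arm, as the interface text tells. Its arguments: {"type":"object","properties":{"deltas":{"type":"array"}},"required":["deltas"]}

```bash
mkdir -p pics; python3 - <<'E'
from cell import ctrl
import cv2,numpy as np
for n in("scene","top"):
    im=ctrl.get_image(n); cv2.imwrite(f"pics/{n}0.png",im[:,:,::-1])
    c=ctrl.calibration(n); print(n,{k:np.round(v,3).tolist() for k,v in c.items()})
s=ctrl.read_state(); print({k:np.round(v,3).tolist() for k,v in s.items()}, ctrl.grip_depth)
E
```

```text
scene {'mtx': [[364.937, 0.0, 260.393], [0.0, 364.937, 192.209], [0.0, 0.0, 1.0]], 'distortion': [-0.0, 0.0, 0.0, 0.0, 0.0], 'R': [[0.759, -0.651, -0.005], [-0.279, -0.319, -0.906], [0.588, 0.689, -0.424]], 't': [-323.759, 304.113, 510.735]}
top {'mtx': [[404.983, 0.0, 258.612], [0.0, 404.983, 191.256], [0.0, 0.0, 1.0]], 'distortion': [-0.148, 0.0, 0.0, 0.0, 0.0], 'R': [[0.03, -0.999, -0.018], [-0.997, -0.028, -0.067], [0.066, 0.02, -0.998]], 't': [115.477, 534.567, 1147.578]}
{'clock': 0.1, 'qpos': [-1.203, 0.629, 0.038, 1.518, -0.027, 0.996, -0.02], 'qd': [-0.002, -0.003, -0.002, -0.001, 0.001, 0.001, 0.001], 'tau': [0.003, -56.452, 1.23, -19.397, 0.011, 0.005, 0.0], 'eef_pos': [272.949, 589.308, 230.474], 'tool_rot': [-3.14, 0.0, 2.708], 'force': [-0.411, 0.496, -0.351], 'torque': [-0.042, 0.03, -0.003], 'gripper_force': 0.0, 'width': 85.358} 18.700000000000003
```

View pics/scene0.png

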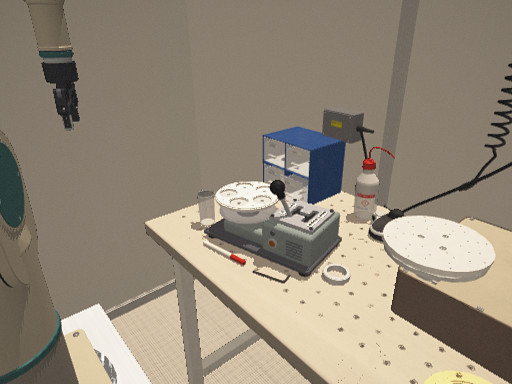

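View pics/top0.png

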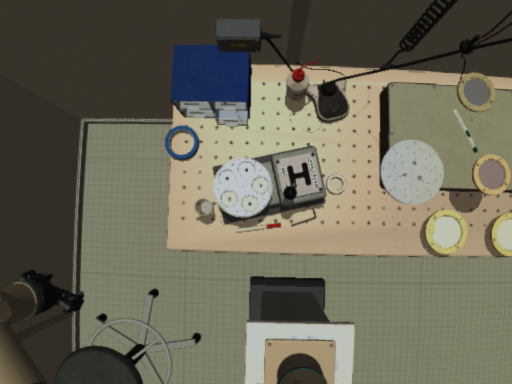

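Scene: the machine is in the middle, with the lever leaning towards the robot. Top: gate H at about (299,175), knob (290,193), carrier (242,187). Next I zoom in on the gate.

```bash
python3 - <<'E'
import cv2,numpy as np
a=cv2.imread("pics/top0.png")[140:225,262:337]
b=cv2.imread("pics/scene0.png")[170:270,240:345]
a=cv2.resize(a,(510,578),interpolation=cv2.INTER_CUBIC)  # x6.8
b=cv2.resize(b,None,fx=5,fy=5,interpolation=cv2.INTER_CUBIC)
cv2.imwrite("pics/c1.png",a);cv2.imwrite("pics/c2.png",b)
E
```

```text
(no output)
```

View pics/c1.png

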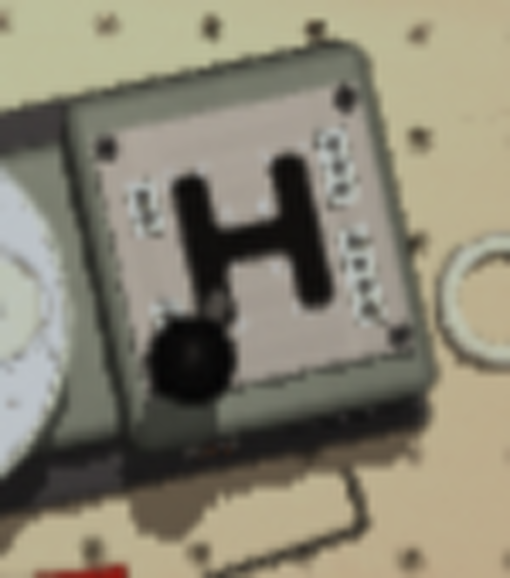

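View pics/c2.png

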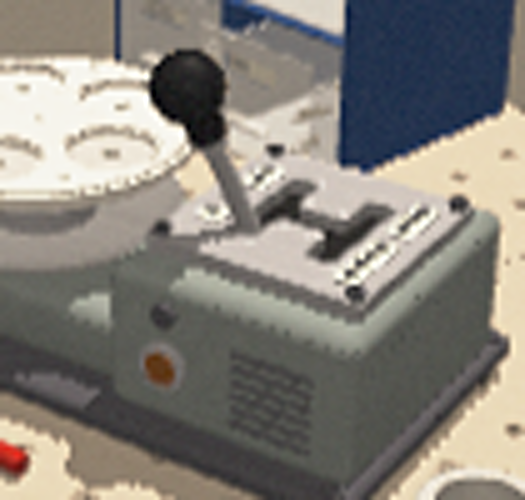

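The far-right plate at crop (337,167) is about 77 px long with three pips. The near-right plate at (360,278) is about 95 px with four. So third speed is the far right slot. The gate-plate screws are at (106,148), (345,98) and (400,335), and the knob is at (190,358) in the top crop and (187,85) in the scene crop.

```bash
cat > h.py <<'E'
from cell import ctrl
import cv2,numpy as np
def ray(n,p):
    c=ctrl.calibration(n); K,D,R,t=[np.array(c[k],float) for k in("mtx","distortion","R","t")]
    u=cv2.undistortPoints(np.array([[p]],float),K,D)[0,0]
    return -R.T@t, R.T@np.array([*u,1])
def plane(n,p,z):
    o,d=ray(n,p); return o+d*(z-o[2])/d[2]
def cross(p,q):
    (o,d),(e,f)=ray("top",p),ray("scene",q)
    s=np.linalg.lstsq(np.c_[d,-f],e-o,rcond=None)[0]; a,b=o+s[0]*d,e+s[1]*f
    return (a+b)/2,np.linalg.norm(a-b)
def knob(tag):
    out=[]
    for n in("top","scene"):
        im=ctrl.get_image(n); cv2.imwrite(f"pics/{n}_{tag}.png",im[:,:,::-1])
E
python3 - <<'E'
from h import *
f=lambda x,y:((x+.5)/6.8-.5+262,(y+.5)/6.8-.5+140)
P={k:plane("top",f(*v),100) for k,v in dict(FL=(106,148),FR=(345,98),NR=(400,335),Hfl=(188,180),Hfr=(289,157),Hnr=(318,303),c=(250,241),p3a=(330,130),p3b=(345,205),p4a=(350,232),p4b=(374,325)).items()}
for k,v in P.items(): print(k,v.round(1))
print("screw ctr",(P["FL"]+P["NR"])/2)
for a,b in(("NR","FR"),("Hnr","Hfr"),("FR","FL"),("Hfr","Hfl"),("p3b","p3a"),("p4b","p4a")):
    d=P[b]-P[a]; print(a,b,np.arctan2(d[1],d[0]).round(3),np.linalg.norm(d).round(1))
g=lambda x,y:((x+.5)/5-.5+240,(y+.5)/5-.5+170)
k,e=cross(f(190,358),g(187,85)); print("knob",k,e)
# machine-frame relation, to check
for th in(.17,.2,.23):
    c,s=np.cos(th),np.sin(th); C=k-np.array([c*-51-s*41,s*-51+c*41,68]); print(th,"gate from knob",C)
E
```

```text
FL [607.8  81.8 100. ]
FR [630.6 -12.7 100. ]
NR [536.8 -36.2 100. ]
Hfl [595.9  49.  100. ]
Hfr [606.3   9.2 100. ]
Hnr [548.5  -3.5 100. ]
c [572.3  23.9 100. ]
p3a [617.5  -6.9 100. ]
p3b [587.8 -13.4 100. ]
p4a [577.1 -15.6 100. ]
p4b [540.5 -25.8 100. ]
screw ctr [572.2856848   22.78579719 100.        ]
NR FR 0.246 96.7
Hnr Hfr 0.216 59.1
FR FL 1.808 97.1
Hfr Hfl 1.825 41.1
p3b p3a 0.215 30.5
p4b p4a 0.272 38.0
knob [519.79488155  51.31626443 170.86115832] 2.308606674210801
0.17 gate from knob [576.99618097  19.53558879 102.86115832]
0.2 gate from knob [577.92371958  21.26567061 102.86115832]
0.23 gate from knob [578.79894616  23.02279594 102.86115832]
```

Third speed is far right (plate lengths 30 and 38 mm). Machine yaw is about 0.24 and the gate centre about (573, 23). I start with the transit, with the fingers closing on the way.

{"op": "carry_out", "data": {"deltas": [0, 0, 0, -0.0334, -0.0352, 0, 1, 0, 0, 0, -0.0334, -0.0352, 0, 1, 0, 0, 0, -0.0334, -0.0352, 0, 1, 0, 0, 0, -0.0334, -0.0352, 0, 1, 0, 0, 0, -0.0334, -0.0352, 0, 1, 0, 0, 0, -0.0334, -0.0352, 0, 1, 0, 0, 0, -0.0334, -0.0352, 0, 1, 0, 0, 0, -0.0334, -0.0352, 0, 1, 0, 0, 0, -0.0334, -0.0352, 0, 1, 0, 0, 0, -0.0334, -0.0352, 0, 1, 0, 0, 0, -0.0334, -0.0352, 0, 1, 0, 0, 0, -0.0334, -0.0352, 0, 1]}}

```text
clock: 1.6
eef_pos: [459.5, 36.6, 231.2]
tool_rot: [-3.142, -0.0, 2.708]
force: [1.6, 0.6, -0.7]
width: -0.2
gripper_force: 0.0
```

{"op": "carry_out", "data": {"deltas": [0, 0, 8.5, 0, 0, 0, 1, 0, 0, 8.5, 0, 0, 0, 1, 0, 0, 8.5, 0, 0, 0, 1, 0, 0, 8.5, 0, 0, 0, 1, 0, 0, 8.5, 0, 0, 0, 1, 0, 0, 8.9, 0, 0, 0, 1, 0, 0, 0, 0, 0, 0, 1]}}

```text
clock: 2.48
eef_pos: [459.0, 38.2, 231.1]
tool_rot: [-3.141, 0.0, 1.813]
force: [0.0, -0.4, 0.4]
width: 0.0
gripper_force: 0.0
```

{"op": "carry_out", "data": {"deltas": [0, 0, 0, 0, 0, 0.02, 1, 0, 0, 0, 0, 0, 0.02, 1, 0, 0, 0, 0, 0, 0.02, 1, 0, 0, 0, 0, 0, 0.019, 1, 0, 0, 0, 0, 0.012, 0, 1, 0, 0, 0, 0, 0, 0, 1]}}

```text
clock: 3.22
eef_pos: [473.0, 41.2, 152.9]
tool_rot: [3.139, 0.0, 1.812]
force: [-0.5, -0.2, 1.0]
width: -0.1
gripper_force: 0.0
```

```bash
python3 - <<'E'
from h import *
knob("b")
a=cv2.imread("pics/top_b.png")[130:230,240:340];b=cv2.imread("pics/scene_b.png")[160:260,220:345]
a=cv2.resize(a,(400,400),interpolation=2);b=cv2.resize(b,(500,400),interpolation=2)[:,:400]
cv2.imwrite("pics/c3.png",np.hstack([a,b]))
s=ctrl.read_state();print(s["eef_pos"],s["force"])
E
```

```text
[471.70523554  41.02347451 152.9464143 ] [ 0.71569171 -0.39686219 -0.30864662]
```

View pics/c3.png

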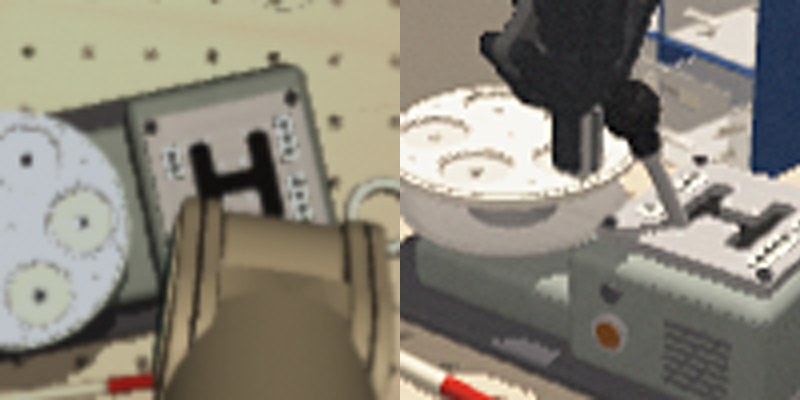

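Right half: the shut fingertip at (580,165) stands just left of (near side of) the knob at (635,105), with no contact yet. Left half: the arm hides the knob. I push slowly towards machine +x (tool +y).

{"op": "carry_out", "data": {"deltas": [0, 0, 0, 0, 0.005, 0, 1, 0, 0, 0, 0, 0.005, 0, 1]}}

```text
clock: 3.58
eef_pos: [481.2, 43.5, 152.7]
tool_rot: [3.141, -0.0, 1.811]
force: [0.6, 0.7, -0.2]
width: 0.3
gripper_force: 0.0
```

{"op": "carry_out", "data": {"deltas": [0, 0, 0, 0, 0.004, 0, 1, 0, 0, 0, 0, 0.004, 0, 1]}}

```text
clock: 3.82
eef_pos: [488.7, 45.3, 152.3]
tool_rot: [-3.142, -0.0, 1.811]
force: [-0.3, -0.7, -0.0]
width: -0.2
gripper_force: 0.2
```

{"op": "carry_out", "data": {"deltas": [0, 0, 0, 0, 0.004, 0, 1, 0, 0, 0, 0, 0.004, 0, 1]}}

```text
clock: 4.08
eef_pos: [495.8, 47.1, 152.2]
tool_rot: [-3.14, -0.0, 1.811]
force: [-2.2, 0.1, 2.8]
width: -0.3
gripper_force: 1.2
```

```bash
cat >> h.py <<'E'
G=np.array([573,23.]);TH=.24
def rep(tag,crop=(150,250,230,355)):
    im=ctrl.get_image("scene");cv2.imwrite(f"pics/s_{tag}.png",im[:,:,::-1])
    s=ctrl.read_state();c,q=np.cos(TH),np.sin(TH);d=np.array(s["eef_pos"][:2])-G
    F=s["force"]
    print("clock",s["clock"],"TCP machine",(c*d[0]+q*d[1]).round(1),(-q*d[0]+c*d[1]).round(1),"F machine",(c*F[0]+q*F[1]).round(1),(-q*F[0]+c*F[1]).round(1),"z",np.round(s["eef_pos"][2],1))
    a,b,e,f=crop;cv2.imwrite(f"pics/z_{tag}.png",cv2.resize(im[a:b,e:f,::-1],None,fx=4,fy=4,interpolation=2))
E
python3 -c "
from h import *
rep('1')"
```

```text
clock 4.125 TCP machine -68.5 41.7 F machine -1.8 0.1 z 152.2
```

{"op": "carry_out", "data": {"deltas": [0, 0, 0, 0, 0.004, 0, 1, 0, 0, 0, 0, 0.004, 0, 1, 0, 0, 0, 0, 0, 0, 1]}}

```text
clock: 4.5
eef_pos: [502.9, 49.1, 152.2]
tool_rot: [-3.139, -0.001, 1.811]
force: [-4.2, 0.3, 4.6]
width: 0.1
gripper_force: 2.4
```

{"op": "carry_out", "data": {"deltas": [0, 0, 0, 0, 0.004, 0, 1, 0, 0, 0, 0, 0.004, 0, 1, 0, 0, 0, 0, 0, 0, 1]}}

```text
clock: 4.88
eef_pos: [512.5, 51.0, 152.3]
tool_rot: [3.14, 0.0, 1.811]
force: [0.1, -0.2, 0.2]
width: -0.2
gripper_force: 0.0
```

```bash
python3 -c "
from h import *
rep('2')
c=ctrl.calibration('scene');K,R,t=[np.array(c[k],float) for k in('mtx','R','t')]
C,S=np.cos(TH),np.sin(TH)
for s in(-.35,-.2,-.1,0,.1):
    x=155*np.sin(s);y=41;z=28+155*np.cos(.27)*np.cos(s);p=K@(R@np.array([G[0]+C*x-S*y,G[1]+S*x+C*y,z])+t);p=p[:2]/p[2];print(s,round(x),'px',p.round(1),'crop',((p-[230,150])*4).round())
"
```

```text
clock 4.925 TCP machine -51.7 41.5 F machine 0.4 0.0 z 152.4
-0.35 -53 px [275.1 188.8] crop [180. 155.]
-0.2 -31 px [280.8 182.8] crop [203. 131.]
-0.1 -15 px [284.6 179.5] crop [219. 118.]
0 0 px [288.4 177. ] crop [233. 108.]
0.1 15 px [292.  175.1] crop [248. 100.]
```

View pics/z_2.png

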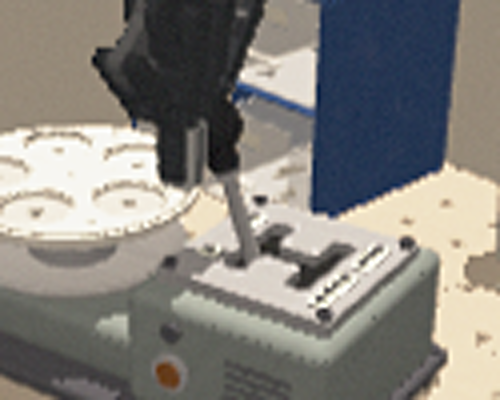

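Fingertip at crop (180,180). The knob is ahead of it at about (222,130), and the shaft enters the near left slot at (240,255). The first catch has been passed. I continue in small steps.

{"op": "carry_out", "data": {"deltas": [0, 0, 0, 0, 0.003, 0, 1, 0, 0, 0, 0, 0.003, 0, 1, 0, 0, 0, 0, 0, 0, 1]}}

```text
clock: 5.3
eef_pos: [518.3, 52.4, 152.3]
tool_rot: [3.141, 0.0, 1.811]
force: [-0.6, -0.9, -0.3]
width: -0.2
gripper_force: 0.0
```

{"op": "carry_out", "data": {"deltas": [0, 0, 0, 0, 0.003, 0, 1, 0, 0, 0, 0, 0.002, 0, 1, 0, 0, 0, 0, 0, 0, 1]}}

```text
clock: 5.68
eef_pos: [522.8, 53.6, 152.3]
tool_rot: [3.141, 0.0, 1.811]
force: [0.3, -0.3, -0.4]
width: -0.1
gripper_force: 0.0
```

```bash
python3 -c "
from h import *
rep('3')"
```

```text
clock 5.725 TCP machine -41.6 41.6 F machine 0.7 0.1 z 152.3
```

View pics/z_3.png

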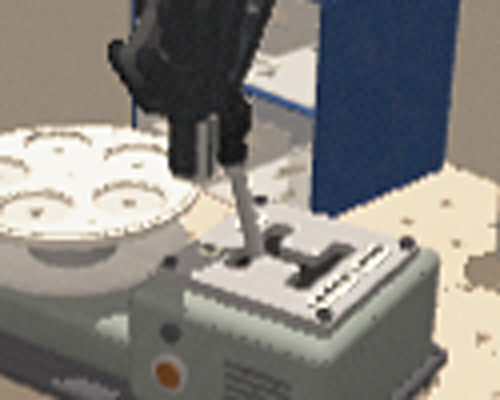

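The shaft now meets the plate at about (253,250), so the lever is moving with the finger under a low force. I continue.

{"op": "carry_out", "data": {"deltas": [0, 0, 0, 0, 0.003, 0, 1, 0, 0, 0, 0, 0.002, 0, 1, 0, 0, 0, 0, 0, 0, 1]}}

```text
clock: 6.1
eef_pos: [527.5, 54.8, 152.3]
tool_rot: [3.141, -0.0, 1.811]
force: [-0.7, 0.6, -0.1]
width: 0.4
gripper_force: 0.1
```

{"op": "carry_out", "data": {"deltas": [0, 0, 0, 0, 0.003, 0, 1, 0, 0, 0, 0, 0, 0, 1]}}

```text
clock: 6.35
eef_pos: [530.6, 55.5, 152.3]
tool_rot: [3.141, 0.0, 1.811]
force: [-0.5, -0.1, 0.1]
width: 0.3
gripper_force: 0.1
```

```bash
python3 -c "
from h import *
rep('4')
c=ctrl.calibration('scene');K,R,t=[np.array(c[k],float) for k in('mtx','R','t')]
C,S=np.cos(TH),np.sin(TH)
for x,y in((-22,20),(-10,20),(-5,20),(0,20),(5,20),(0,-20),(22,-20)):
    p=K@(R@np.array([G[0]+C*x-S*y,G[1]+S*x+C*y,100])+t);p=p[:2]/p[2];print(x,y,'crop',((p-[230,150])*4).round())
"
```

```text
clock 6.4 TCP machine -33.6 41.6 F machine -0.7 -0.9 z 152.3
-22 20 crop [241. 257.]
-10 20 crop [252. 248.]
-5 20 crop [257. 245.]
0 20 crop [261. 242.]
5 20 crop [266. 238.]
0 -20 crop [323. 261.]
22 -20 crop [342. 246.]
```

View pics/z_4.png

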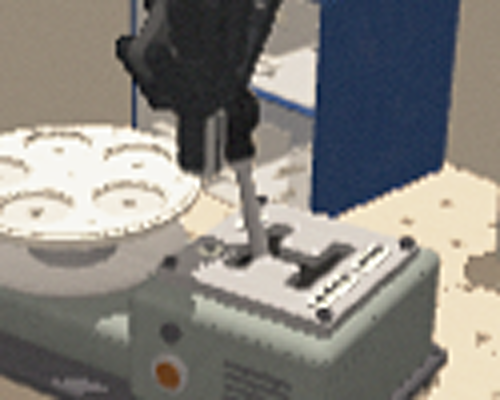

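Shaft meets the plate at about (261,248), close to the channel. I'll quantify the tilt from where the shaft crosses one image row.

```bash
cat >> h.py <<'E'
def shaftpx(s,cr,row):
    c=ctrl.calibration('scene');K,R,t=[np.array(c[k],float) for k in('mtx','R','t')]
    C,S=np.cos(TH),np.sin(TH);u=np.array([np.tan(s),np.tan(cr),1]);u/=np.linalg.norm(u)
    L=np.linspace(72,140,300)[:,None]*u;X=np.c_[G[0]+C*L[:,0]-S*L[:,1],G[1]+S*L[:,0]+C*L[:,1],28+L[:,2]]
    p=(K@(R@X.T+t[:,None])).T;p=p[:,:2]/p[:,2:];i=np.argsort(p[:,1]);return np.interp(row,p[i,1],p[i,0])
E
python3 -c "
from h import *
for row in (200,204):
    for s in(-.35,-.27,-.2,-.15,-.1,-.05,0,.05,.1): print(row,s,shaftpx(s,.27,row).round(2),end=' | ')
    print()
    for f in('scene0','s_1','s_2','s_3','s_4'):
        g=cv2.imread(f'pics/{f}.png');print(f,g[row,278:302].mean(1).round().astype(int).tolist())
"
```

```text
200 -0.35 281.93 | 200 -0.27 285.04 | 200 -0.2 287.43 | 200 -0.15 288.98 | 200 -0.1 290.44 | 200 -0.05 291.81 | 200 0 293.1 | 200 0.05 294.34 | 200 0.1 295.53 | 
scene0 [137, 163, 133, 98, 105, 103, 113, 168, 165, 184, 202, 208, 212, 213, 204, 143, 59, 58, 106, 188, 156, 172, 171, 162]
s_1 [148, 214, 225, 227, 182, 92, 104, 108, 129, 181, 215, 218, 221, 221, 217, 155, 60, 60, 114, 199, 166, 184, 182, 172]
s_2 [147, 213, 222, 222, 221, 224, 221, 175, 188, 91, 108, 114, 138, 221, 221, 153, 60, 58, 115, 198, 166, 183, 183, 173]
s_3 [146, 213, 223, 221, 222, 223, 220, 173, 187, 194, 213, 96, 111, 114, 130, 117, 65, 60, 114, 197, 167, 185, 183, 172]
s_4 [146, 213, 222, 221, 222, 224, 221, 171, 186, 189, 212, 218, 135, 108, 116, 129, 119, 59, 113, 199, 165, 184, 182, 173]
204 -0.35 283.89 | 204 -0.27 286.69 | 204 -0.2 288.84 | 204 -0.15 290.24 | 204 -0.1 291.55 | 204 -0.05 292.78 | 204 0 293.95 | 204 0.05 295.06 | 204 0.1 296.13 | 
scene0 [212, 213, 214, 217, 170, 86, 98, 101, 119, 163, 206, 211, 188, 232, 151, 136, 184, 249, 231, 201, 201, 201, 200, 199]
s_1 [222, 222, 220, 221, 223, 224, 126, 97, 109, 111, 137, 212, 200, 239, 163, 145, 193, 251, 237, 214, 214, 213, 209, 209]
s_2 [221, 222, 220, 221, 221, 222, 221, 220, 203, 185, 94, 109, 117, 122, 111, 148, 196, 251, 237, 214, 214, 212, 212, 210]
s_3 [222, 221, 220, 221, 220, 221, 222, 219, 198, 211, 212, 201, 98, 111, 116, 125, 167, 254, 237, 214, 211, 214, 212, 211]
s_4 [220, 221, 220, 222, 221, 221, 221, 220, 200, 209, 212, 222, 189, 97, 109, 115, 138, 216, 242, 213, 214, 214, 212, 212]
```

Shift is now about -0.07, and the finger-to-knob offset is about 24 mm. A little further should drop it into the neutral detent.

{"op": "carry_out", "data": {"deltas": [0, 0, 0, 0, 0.002, 0, 1, 0, 0, 0, 0, 0.002, 0, 1, 0, 0, 0, 0, 0, 0, 1]}}

```text
clock: 6.78
eef_pos: [534.4, 56.4, 152.3]
tool_rot: [3.141, 0.0, 1.811]
force: [-0.2, 0.6, 0.4]
width: 0.1
gripper_force: 0.1
```

```bash
python3 -c "
from h import *
rep('5')
for row in (200,204):
    g=cv2.imread('pics/s_5.png');print(g[row,286:302].mean(1).round().astype(int).tolist())
"
```

```text
clock 6.825 TCP machine -29.7 41.7 F machine -0.0 -1.2 z 152.3
[186, 192, 209, 222, 223, 96, 113, 120, 128, 88, 113, 199, 167, 183, 183, 173]
[200, 210, 209, 220, 189, 141, 103, 115, 122, 140, 218, 215, 215, 214, 212, 211]
```

{"op": "carry_out", "data": {"deltas": [0, 0, 0, 0, 0.002, 0, 1, 0, 0, 0, 0, 0.001, 0, 1, 0, 0, 0, 0, 0, 0, 1]}}

```text
clock: 7.2
eef_pos: [537.2, 57.1, 152.3]
tool_rot: [3.141, 0.0, 1.811]
force: [-0.1, -0.5, 1.0]
width: -0.2
gripper_force: 0.2
```

```bash
python3 -c "
from h import *
rep('6')
for row in (200,204):
    g=cv2.imread('pics/s_6.png');print(g[row,286:302].mean(1).round().astype(int).tolist())
"
```

```text
clock 7.25 TCP machine -26.8 41.7 F machine -0.6 0.1 z 152.3
[187, 189, 212, 219, 223, 156, 107, 119, 129, 134, 111, 198, 166, 183, 182, 173]
[199, 209, 211, 218, 198, 243, 100, 110, 118, 134, 192, 217, 215, 214, 212, 211]
```

{"op": "carry_out", "data": {"deltas": [0, 0, 0, 0, 0.002, 0, 1, 0, 0, 0, 0, 0, 0, 1, 0, 0, 0, 0, 0, 0, 1]}}

```text
clock: 7.62
eef_pos: [539.1, 57.6, 152.3]
tool_rot: [3.141, 0.0, 1.811]
force: [0.3, 0.2, 0.5]
width: -0.1
gripper_force: 0.1
```

```bash
python3 -c "
from h import *
rep('7')
for row in (200,204):
    g=cv2.imread('pics/s_7.png');print(g[row,286:302].mean(1).round().astype(int).tolist())
for i in range(3): ctrl.get_image('scene');print(np.round(ctrl.read_state()['force'],1))
"
```

```text
clock 7.675 TCP machine -24.8 41.6 F machine -0.0 -0.3 z 152.3
[185, 190, 209, 217, 223, 222, 98, 115, 128, 131, 98, 198, 167, 184, 183, 174]
[199, 210, 211, 218, 197, 243, 172, 106, 118, 127, 141, 220, 214, 215, 212, 212]
[ 0.2 -1.2  0.7]
[-0.5  0.2  1. ]
[-0.4  0.2  0.7]
```

View pics/z_7.png

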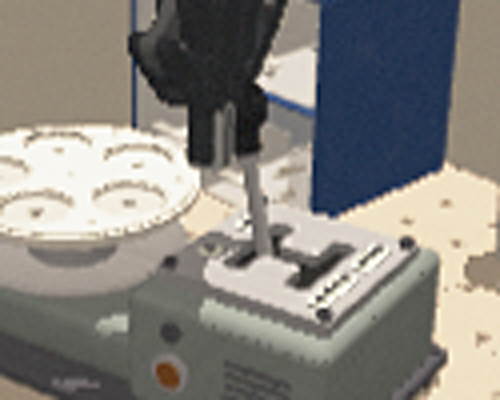

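The shaft meets the plate at (264,245), in line with the channel, with shift near 0 and no force: it is in neutral. Next I back off, go round to the knob's left side and push to the right.

{"op": "carry_out", "data": {"deltas": [0, 0, 0, 0, -0.01, 0, 1, 0, 0, 0, 0, -0.016, -0.008, 1, 0, 0, 0, 0.02, 0, 0, 1, 0, 0, 0, 0.019, 0, 0, 1, 0, 0, 0, 0, 0.018, 0, 1, 0, 0, 0, 0, 0.018, 0, 1, 0, 0, 0, 0, 0.015, 0, 1, 0, 0, 0, 0, 0, 0, 1]}}

```text
clock: 8.82
eef_pos: [553.9, 101.3, 160.7]
tool_rot: [3.141, 0.0, 1.811]
force: [-0.8, -0.2, 0.1]
width: -0.1
gripper_force: 0.0
```

{"op": "carry_out", "data": {"deltas": [0, 0, 0, -0.005, 0, 0, 1, 0, 0, 0, -0.004, 0, 0, 1, 0, 0, 0, 0, 0, 0, 1]}}

```text
clock: 9.2
eef_pos: [555.8, 91.8, 160.5]
tool_rot: [-3.141, 0.0, 1.809]
force: [1.2, -0.4, -0.7]
width: 0.2
gripper_force: 0.0
```

```bash
python3 -c "
from h import *
rep('8')
for row in (200,204):
    g=cv2.imread('pics/s_8.png');print(g[row,286:302].mean(1).round().astype(int).tolist())
"
```

```text
clock 9.25 TCP machine -0.2 71.3 F machine -0.9 0.3 z 160.4
[190, 190, 213, 218, 224, 222, 99, 116, 126, 129, 99, 199, 166, 183, 183, 174]
[200, 212, 210, 218, 197, 244, 170, 107, 116, 129, 140, 220, 214, 214, 212, 211]
```

{"op": "carry_out", "data": {"deltas": [0, 0, 0, -0.005, 0, 0, 1, 0, 0, 0, -0.005, 0, 0, 1, 0, 0, 0, -0.005, 0, 0, 1, 0, 0, 0, -0.005, 0, 0, 1]}}

```text
clock: 9.75
eef_pos: [560.7, 73.6, 160.4]
tool_rot: [-3.141, -0.001, 1.811]
force: [-1.0, 3.9, 3.0]
width: 0.1
gripper_force: 1.8
```

```bash
python3 -c "
from h import *
rep('9')"
```

```text
clock 9.8 TCP machine 0.0 51.0 F machine 1.1 1.5 z 160.4
```

View pics/z_9.png

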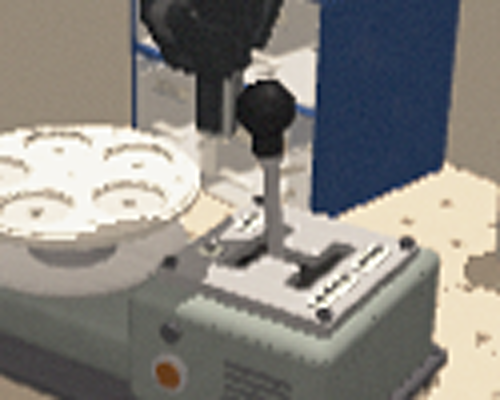

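The knob is at (266,105) and the shaft meets the plate at (275,248), moving along the channel. I continue to the right.

{"op": "carry_out", "data": {"deltas": [0, 0, 0, -0.005, 0, 0, 1, 0, 0, 0, -0.005, 0, 0, 1, 0, 0, 0, -0.005, 0, 0, 1, 0, 0, 0, -0.005, 0, 0, 1, 0, 0, 0, -0.005, 0, 0, 1]}}

```text
clock: 10.42
eef_pos: [566.9, 48.4, 160.3]
tool_rot: [-3.142, 0.0, 1.811]
force: [-0.4, 1.4, 1.3]
width: 0.2
gripper_force: 0.7
```

{"op": "carry_out", "data": {"deltas": [0, 0, 0, -0.005, 0, 0, 1, 0, 0, 0, -0.005, 0, 0, 1, 0, 0, 0, -0.005, 0, 0, 1, 0, 0, 0, -0.005, 0, 0, 1]}}

```text
clock: 10.92
eef_pos: [571.7, 29.0, 160.3]
tool_rot: [3.142, 0.0, 1.811]
force: [-0.1, 0.0, -0.6]
width: 0.2
gripper_force: 0.4
```

{"op": "carry_out", "data": {"deltas": [0, 0, 0, -0.004, 0, 0, 1, 0, 0, 0, -0.004, 0, 0, 1, 0, 0, 0, -0.003, 0, 0, 1, 0, 0, 0, 0, 0, 0, 1]}}

```text
clock: 11.42
eef_pos: [574.1, 18.4, 160.2]
tool_rot: [-3.141, 0.0, 1.81]
force: [0.4, 0.2, -0.3]
width: 0.3
gripper_force: 0.0
```

```bash
python3 -c "
from h import *
rep('10')
c=ctrl.calibration('scene');K,R,t=[np.array(c[k],float) for k in('mtx','R','t')]
C,S=np.cos(TH),np.sin(TH)
for s,r in((0,-.2),(0,-.24),(0,-.27),(0,-.3)):
    u=np.array([np.tan(s),np.tan(r),1]);x,y,z=155*u/np.linalg.norm(u);p=K@(R@np.array([G[0]+C*x-S*y,G[1]+S*x+C*y,28+z])+t);p=p[:2]/p[2];print(s,r,round(y),'crop',((p-[230,150])*4).round())
"
```

```text
clock 11.475 TCP machine 0.1 -4.6 F machine -0.9 0.3 z 160.3
0 -0.2 -31 crop [350. 134.]
0 -0.24 -37 crop [360. 139.]
0 -0.27 -41 crop [367. 143.]
0 -0.3 -46 crop [375. 147.]
```

View pics/z_10.png

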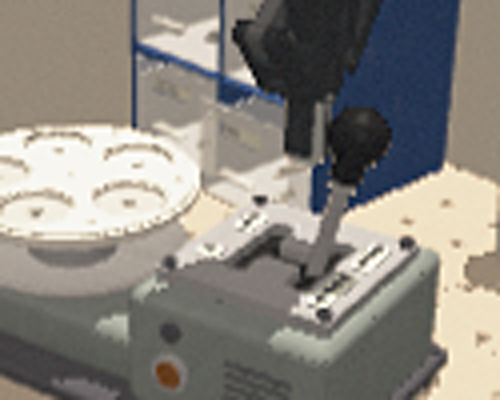

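Knob at (358,132), shaft at the plate about (317,268). Cross tilt is about -0.2 and shift about 0. A few millimetres remain.

{"op": "carry_out", "data": {"deltas": [0, 0, 0, -0.004, 0, 0, 1, 0, 0, 0, -0.003, 0, 0, 1, 0, 0, 0, 0, 0, 0, 1]}}

```text
clock: 11.85
eef_pos: [575.9, 11.5, 160.3]
tool_rot: [-3.142, 0.0, 1.81]
force: [-1.3, 0.5, 1.2]
width: 0.2
gripper_force: 0.1
```

{"op": "carry_out", "data": {"deltas": [0, 0, 0, -0.003, 0, 0, 1, 0, 0, 0, 0, 0, 0, 1, 0, 0, 0, 0, 0, 0, 1]}}

```text
clock: 12.22
eef_pos: [576.7, 8.9, 160.4]
tool_rot: [3.141, 0.0, 1.81]
force: [0.6, -0.1, -0.2]
width: 0.1
gripper_force: 0.0
```

```bash
cat >> h.py <<'E'
def blob(tag):
    g=cv2.imread(f'pics/s_{tag}.png').max(2);m=(g<45).astype(np.uint8)
    m=cv2.morphologyEx(m,cv2.MORPH_OPEN,cv2.getStructuringElement(2,(9,9)))
    n,l,st,ce=cv2.connectedComponentsWithStats(m)
    for i in range(1,n): print('blob',st[i].tolist(),ce[i].round(1),'crop',((ce[i]-[230,150])*4).round())
E
python3 -c "
from h import *
rep('11');blob('10');blob('11')"
```

```text
clock 12.275 TCP machine 0.2 -14.5 F machine -0.3 -0.0 z 160.4
blob [319, 124, 9, 9, 57] [323. 128.] crop [372. -88.]
blob [310, 133, 11, 10, 78] [315.  137.6] crop [340. -50.]
blob [312, 132, 14, 14, 131] [318.4 138.3] crop [353. -47.]
blob [302, 161, 9, 10, 66] [306.  165.5] crop [304.  62.]
blob [317, 186, 9, 9, 57] [321. 190.] crop [364. 160.]
```

Cross is now about -0.27. I go round to the near side of the knob and look.

{"op": "carry_out", "data": {"deltas": [0, 0, 0, 0.008, 0, 0, 1, 0, 0, 0, 0, -0.018, 0, 1, 0, 0, 0, 0, -0.018, 0, 1, 0, 0, 0, 0, -0.018, 0, 1, 0, 0, 0, -0.018, 0, 0.004, 1, 0, 0, 0, -0.017, 0, 0, 1, 0, 0, 0, 0, 0.01, 0, 1, 0, 0, 0, 0, 0.01, 0, 1, 0, 0, 0, 0, 0, 0, 1]}}

```text
clock: 13.4
eef_pos: [551.2, -23.9, 156.2]
tool_rot: [3.141, -0.0, 1.813]
force: [-0.1, -0.0, -0.2]
width: -0.1
gripper_force: 0.0
```

```bash
python3 -c "
from h import *
rep('12')"
```

```text
clock 13.45 TCP machine -33.3 -40.4 F machine -0.6 0.1 z 156.1
```

View pics/z_12.png

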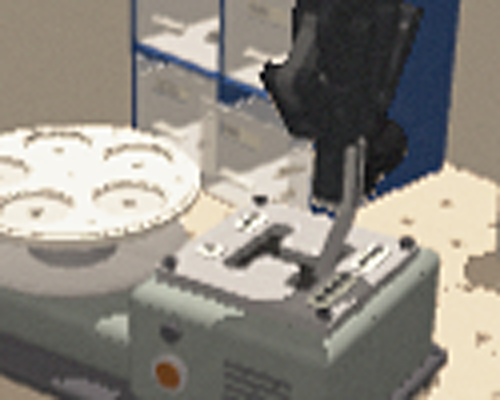

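The knob is at about (378,145) just beyond the finger at (335,180), and the shaft is at the plate at (322,268). Now I push away (machine +x) into the far right slot.

{"op": "carry_out", "data": {"deltas": [0, 0, 0, 0, 0.004, 0, 1, 0, 0, 0, 0, 0.004, 0, 1, 0, 0, 0, 0, 0.003, 0, 1, 0, 0, 0, 0, 0, 0, 1]}}

```text
clock: 13.95
eef_pos: [560.6, -22.6, 156.3]
tool_rot: [-3.141, -0.0, 1.811]
force: [-0.5, 0.7, 1.0]
width: -0.2
gripper_force: 0.3
```

{"op": "carry_out", "data": {"deltas": [0, 0, 0, 0, 0.003, 0, 1, 0, 0, 0, 0, 0.002, 0, 1, 0, 0, 0, 0, 0, 0, 1]}}

```text
clock: 14.32
eef_pos: [565.0, -21.7, 156.3]
tool_rot: [-3.141, -0.0, 1.81]
force: [-2.9, -1.2, 3.5]
width: -0.1
gripper_force: 1.7
```

{"op": "carry_out", "data": {"deltas": [0, 0, 0, 0, 0.003, 0, 1, 0, 0, 0, 0, 0.002, 0, 1, 0, 0, 0, 0, 0, 0, 1]}}

```text
clock: 14.7
eef_pos: [570.0, -20.5, 156.3]
tool_rot: [-3.141, 0.0, 1.81]
force: [-5.3, -2.1, 4.7]
width: -0.0
gripper_force: 2.5
```

```bash
python3 -c "
from h import *
rep('13')"
```

```text
clock 14.75 TCP machine -13.2 -41.5 F machine -4.6 -1.2 z 156.3
```

View pics/z_13.png

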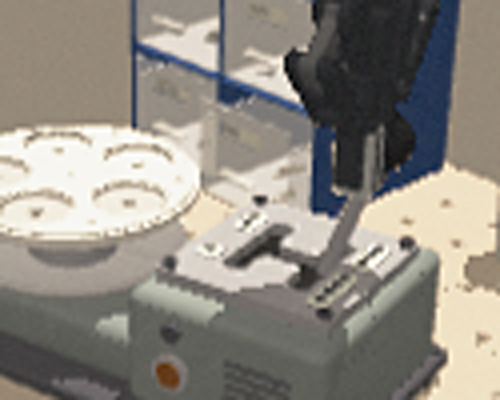

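I've now viewed more than the 10 pictures allowed, so from here I work from numbers only. The force is close to the catch value, so I go on gently.

{"op": "carry_out", "data": {"deltas": [0, 0, 0, 0, 0.002, 0, 1, 0, 0, 0, 0, 0, 0, 1]}}

```text
clock: 15.0
eef_pos: [573.1, -19.5, 156.3]
tool_rot: [3.14, 0.0, 1.811]
force: [-0.9, -1.0, 1.9]
width: 0.0
gripper_force: 0.7
```

{"op": "carry_out", "data": {"deltas": [0, 0, 0, 0, 0.002, 0, 1, 0, 0, 0, 0, 0, 0, 1]}}

```text
clock: 15.25
eef_pos: [574.8, -19.1, 156.3]
tool_rot: [3.141, 0.0, 1.811]
force: [-1.7, -0.2, 0.4]
width: 0.2
gripper_force: 0.8
```

The catch is passed. I continue along the slot.

{"op": "carry_out", "data": {"deltas": [0, 0, 0, 0, 0.004, 0, 1, 0, 0, 0, 0, 0.004, 0, 1, 0, 0, 0, 0, 0, 0, 1]}}

```text
clock: 15.62
eef_pos: [583.2, -16.8, 156.3]
tool_rot: [3.14, 0.0, 1.811]
force: [-0.2, -0.3, -0.0]
width: 0.3
gripper_force: 0.0
```

{"op": "carry_out", "data": {"deltas": [0, 0, 0, 0, 0.004, 0, 1, 0, 0, 0, 0, 0.004, 0, 1, 0, 0, 0, 0, 0, 0, 1]}}

```text
clock: 16.0
eef_pos: [590.3, -15.3, 156.3]
tool_rot: [3.141, 0.0, 1.811]
force: [0.4, 0.0, -0.1]
width: 0.1
gripper_force: 0.0
```

{"op": "carry_out", "data": {"deltas": [0, 0, 0, 0, 0.004, 0, 1, 0, 0, 0, 0, 0.003, 0, 1, 0, 0, 0, 0, 0, 0, 1]}}

```text
clock: 16.38
eef_pos: [596.9, -13.7, 156.3]
tool_rot: [3.141, 0.0, 1.811]
force: [-2.0, -0.5, 1.0]
width: 0.0
gripper_force: 0.0
```

```bash
python3 -c "
from h import *
rep('14')
for row in (204,208): print(row,cv2.imread('pics/s_14.png')[row,308:340].mean(1).round().astype(int).tolist(),[(s,shaftpx(s,-.27,row).round(1)) for s in (0,.1,.2,.27,.35)])
"
```

```text
clock 16.425 TCP machine 14.4 -41.4 F machine -0.1 0.8 z 156.3
204 [219, 218, 223, 220, 134, 134, 157, 232, 231, 220, 126, 115, 117, 112, 121, 193, 225, 221, 221, 221, 220, 221, 208, 185, 210, 214, 223, 221, 220, 221, 221, 221] [(0, np.float64(315.0)), (0.1, np.float64(316.5)), (0.2, np.float64(317.8)), (0.27, np.float64(318.7)), (0.35, np.float64(319.7))]
208 [211, 212, 213, 210, 213, 212, 211, 204, 133, 117, 117, 111, 121, 198, 215, 211, 213, 218, 218, 220, 221, 222, 214, 208, 211, 221, 223, 221, 220, 221, 221, 220] [(0, np.float64(313.5)), (0.1, np.float64(314.8)), (0.2, np.float64(316.0)), (0.27, np.float64(316.8)), (0.35, np.float64(317.7))]
```

The image puts the shift at about 0.33, so it has probably snapped in. I bring the finger up gently to confirm that it sits at the slot end.

{"op": "carry_out", "data": {"deltas": [0, 0, 0, 0, 0.004, 0, 1, 0, 0, 0, 0, 0.003, 0, 1, 0, 0, 0, 0, 0, 0, 1]}}

```text
clock: 16.8
eef_pos: [602.5, -12.4, 155.9]
tool_rot: [-3.139, -0.0, 1.811]
force: [-2.9, -0.5, 0.1]
width: -0.3
gripper_force: 1.6
```

{"op": "carry_out", "data": {"deltas": [0, 0, 0, 0, 0.003, 0, 1, 0, 0, 0, 0, 0, 0, 1]}}

```text
clock: 17.05
eef_pos: [603.4, -12.2, 155.7]
tool_rot: [-3.135, -0.001, 1.81]
force: [-7.3, -2.3, 0.5]
width: -0.0
gripper_force: 3.9
```

```bash
python3 -c "
from h import *
rep('15')
for row in (204,208): print(row,cv2.imread('pics/s_15.png')[row,314:328].mean(1).round().astype(int).tolist())
"
```

```text
clock 17.1 TCP machine 21.2 -41.4 F machine -8.1 0.5 z 155.7
204 [156, 232, 229, 228, 185, 111, 119, 118, 106, 133, 230, 222, 220, 220]
208 [211, 212, 176, 114, 119, 114, 107, 154, 219, 214, 218, 221, 220, 221]
```

The force rises stiffly to about 8 N with hardly any motion, so the lever is at the slot end. I back off, go up and look with both cameras.

{"op": "carry_out", "data": {"deltas": [0, 0, 0, 0, -0.01, 0, 1, 0, 0, 0, 0, -0.02, 0, 1, 0, 0, 0, 0, -0.03, 0, 1, 0, 0, 0, 0, -0.03, 0, 1, 0, 0, 0, 0, -0.02, -0.03, 1, 0, 0, 0, 0, 0, -0.05, 1, 0, 0, 0, 0.05, 0, -0.02, 1, 0, 0, 0, 0.06, 0, 0, 1, 0, 0, 0, 0.06, 0, 0, 1, 0, 0, 0, 0.06, 0, 0, 1, 0, 0, 0, 0.06, 0, 0, 1, 0, 0, 0, 0, 0, 0, 1]}}

```text
clock: 18.6
eef_pos: [429.3, 250.6, 256.6]
tool_rot: [3.139, -0.004, 1.821]
force: [1.2, -0.1, -0.0]
width: 0.1
gripper_force: 0.0
```

```bash
python3 -c "
from h import *
rep('16');knob('end')
for row in (204,208): print(row,cv2.imread('pics/s_16.png')[row,314:328].mean(1).round().astype(int).tolist())
def big(f,w):
    x,y,X,Y=w;g=cv2.imread(f)[y:Y,x:X].max(2);m=cv2.morphologyEx((g<50).astype(np.uint8),cv2.MORPH_OPEN,cv2.getStructuringElement(2,(7,7)))
    n,l,st,ce=cv2.connectedComponentsWithStats(m);return [((ce[i]+[x,y]).round(1),st[i].tolist()) for i in range(1,n)]
a=big('pics/top_end.png',(262,140,340,225));b=big('pics/scene_end.png',(285,150,350,230));print(a,b)
if a and b:
    k,e=cross(a[0][0],b[0][0]);d=k[:2]-G;C,S=np.cos(TH),np.sin(TH);print(k,e,'machine',C*d[0]+S*d[1],-S*d[0]+C*d[1],k[2]-100)
# change of the surroundings
for n,w in(('top',(170,120,350,245)),('scene',(180,170,360,300))):
    x,y,X,Y=w;d=cv2.absdiff(cv2.imread(f'pics/{n}0.png'),cv2.imread(f'pics/{n}_end.png'))[y:Y,x:X].max(2)
    nn,l,st,ce=cv2.connectedComponentsWithStats(cv2.morphologyEx((d>40).astype(np.uint8),cv2.MORPH_OPEN,np.ones((2,2),np.uint8)))
    print(n,[(st[i].tolist(),(ce[i]+[x,y]).round().tolist()) for i in range(1,nn) if st[i][4]>8])
"
```

```text
clock 18.65 TCP machine -85.4 251.5 F machine -0.1 -0.9 z 256.6
204 [149, 225, 221, 218, 178, 113, 112, 109, 96, 126, 221, 215, 215, 213]
208 [200, 200, 165, 118, 115, 111, 105, 147, 210, 206, 207, 211, 211, 214]
[(array([312.9, 149.8]), [46, 3, 12, 15, 131]), (array([305., 174.]), [40, 31, 7, 7, 33]), (array([293., 176.]), [28, 33, 7, 7, 33])] [(array([331.2, 185. ]), [40, 28, 15, 16, 157])]
[630.49394088  -6.22482058 161.51838443] 2.4106537749542314 machine 48.899231488169924 -42.05363878340977 61.51838442537493
top [([136, 24, 16, 24, 263], [313.0, 155.0]), ([114, 67, 14, 19, 193], [290.0, 196.0]), ([0, 74, 51, 51, 1260], [195.0, 219.0]), ([113, 95, 10, 6, 45], [287.0, 217.0]), ([12, 100, 10, 25, 93], [186.0, 231.0]), ([0, 108, 15, 17, 106], [178.0, 240.0])]
scene [([91, 11, 20, 34, 309], [280.0, 194.0]), ([137, 10, 25, 38, 305], [328.0, 197.0]), ([95, 47, 13, 4, 31], [281.0, 218.0]), ([85, 51, 13, 6, 49], [271.0, 224.0]), ([0, 68, 7, 8, 37], [182.0, 241.0]), ([74, 93, 10, 6, 39], [258.0, 266.0])]
```

```bash
python3 -c "
from cell import ctrl
print(ctrl.finish_job())"
```

```text
the job is handed in; nothing more can be done
None
```

The lever is home in third speed (far right slot): the final two-camera fix put the knob about 49 mm beyond and 42 mm right of the gate centre, the hand is clear, I saw no sign that anything else moved, and the job was handed in at about 19 s; I viewed 13 pictures, over the limit of 10.

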